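# Shut the rusk in the hand toaster and turn it over

## Task

One of the two open hinged hand toasters on the trolley has a rusk in it. Shut that toaster fully over the rusk, then turn the whole toaster over by its handle and lay it down gently, without letting it drop or topple, so that it lies flat on the steel trolley top, lid side down, still shut with the rusk inside. Let go of it, and leave the empty toaster alone.

Things in the scene. Friction and masses are not known exactly. Their poses are not given: they have to be found in the camera images.
- toaster: Loose hinged toaster, RED grip, rusk inside, 0.48 kg. Origin: under the centre of its lower pan, 100 mm square, 16 mm deep, 4 mm walls, z up; shut 32 mm thick. Hinge line along y at x 50, z 16 mm. Handle: wire arms y +-42 mm lead to a round grip, 16 mm thick, 70 mm long, along y at x -105, z 16 mm. The grip spins freely: held by it, the toaster hangs straight down, hinge edge lowest, 155 mm below.
- toaster_lid (a joint): Lid (upper pan) of the red-grip toaster, 100 g, 100 mm from hinge to free edge, outer face 16 mm outside the hinge-rim plane. 0 rad = fully shut, 1.57 = upright over the hinge, 2.0 = stop, leaning away from the handle; starts at 1.6 to 1.85. No latch: the hinge is stiff (0.15 N m, about 1.5 N at the free edge), so the lid stays at any angle, also shut while hanging or upside down.
- rusk: Brown hard rusk, a rounded slab 70 x 45 x 14 mm, 30 g, lying loose and flat in the lower pan of the red-grip toaster. Origin: centre of its underside, z up, x along its length.
- toaster_empty: Bystander to leave alone: a second hand toaster of the same shape, size, origin and axes, but with a BLACK grip, standing open and empty. (Either toaster turned over flat has its z axis down and its origin 32 mm above the trolley top, its grip's centre again 16 mm above it.)
Mind the look-alikes: they are no part of the job. Of the things shaped like the rusk, the brown one is meant.

How it is judged:
By the outcome, as a careful person would: the job done as asked, in the order asked, and still so for the second after the job is handed in, with the robot touching nothing.
It also fails if it takes over 56 s, if anything falls off the work surface, if the arm or the gripper's body presses on something with over 40 N, if the wrist force passes 120 N, or if a joint passes its speed limit or range.

## Robot

A 6-joint arm with a two-finger parallel gripper is mounted at the origin on the work surface. World frame = base frame: x ahead of the robot, y to its left, z up, the work surface at z = 0. Lengths are in m, angles in degrees, forces in N, time in s.
With the tool pointing down it reaches from about 0.4 to 0.825 m from the base axis. Payload 7 kg.
Tool frame: the origin (TCP) lies between the finger pads; the fingertips stand 19 mm ahead of it and the grasp point (between the pads) is the TCP; z points along the fingers, y is the line along which they close (so a half turn about z gives the same grasp; the last joint's range is limited). The gripper opens to 88 mm and grips with 3 to 60 N. Pads are 19 mm wide; open, the fingers measure 130 mm over their backs; the gripper's body (78 mm by 193 mm) begins 47 mm behind the grasp point.
Start: joints at [84.402, 20.546, 0.682, 0, -70.136, -16.507], TCP at [0.254, 0.625, 0.246] pointing down, gripper open.
Joint ranges: [-176.03, 176.03], [-82.01, 121.73], [-58.28, 71.71], [-173.87, 95.51], [-174.79, -0.11], [-173.66, 173.66]. Speed limits (degrees/s): [136.94, 136.94, 172.46, 180, 180, 180].

## Interface

Orientations are given as [roll, pitch, yaw] about the fixed x, y, z axes, in that order (R = Rz(yaw) Ry(pitch) Rx(roll)).
In Python, from plant import get_obs, snapshot, close_job, spot_in, spot_point gives the robot as it stands.
- The arm moves only by the tool play_rows, never from a script. Its argument "plan" is a list of rows, each a list of 6 numbers: the shift along the tool's x, y, z in cm, then the turn, a rotation vector about the tool's x, y, z in degrees. A call has 1 to 20 rows; each row shifts and turns the commanded pose from where the row before left it, along the tool's axes as they then stand; what a row does not reach is not made up. A row lasts 1/12 s, in which the tool goes at most 41.7 mm and 7.16 degrees, less where a joint would pass 70% of its speed; a pose out of reach is approached as far as the arm can. A call is refused whole if a number of a shift passes 4.17 or a number of a turn 7.16, either way. A call with a gripper value outside its range is refused whole. "grip" is the finger opening in cm, from 0 to 8.76, set as the call begins (left out, the last holds). The fingers move at their own pace and stop on an object; the grip force is fixed at half the most. Time passes only in rows, so rows that do not move let the fingers close. It gives the time, the measured TCP pose, the force, the opening and the grip force at its end, in the units of the state.
- get_obs(): the state, without advancing time (a new reading comes with each control period).
- snapshot(name): name is "scene" or "top" or "wrist"; returns a dict with "frame" (420x560x3 uint8, red, green, blue), "fx", "fy", "cx", "cy" (pixels), "position" and "attitude" of the camera in the world. Camera axes: x right, y down, z forward; pixel columns grow to the right and rows downward; lengths in m; the calibration is good to about 2 mm. A picture is of the moment at which its call begins. There is no depth.
- close_job(): hands the job in; it is judged then, once.
Trained networks look in the newest picture that a camera, given by its name, has taken for a name from the list of things; names that differ only in an ending like _2 or _b are one class to them, and where a whole thing is asked for, a point or a joint stands for the part that bears it (a point fixed in the world has none). Each returns a list of dicts, best first, with "score" (0 to 1); they miss things now and then, are a little off and sometimes report something else, mostly with a low value. They report only what shows in the picture. A call takes as long as a camera call. They do not tell look-alikes from the thing itself.
- spot_in(camera, thing): "position" ([x, y, z] in m, in world coordinates, good to about 4 mm: the middle of the surface that is visible of it).
- spot_point(camera, thing): "position" ([x, y, z] in m, in world coordinates, good to about 4 mm: a listed point, or the origin of a listed thing).
The state is a dict: "clock": time; "joint_pos": joint angles; "qvel": joint speeds; "tau": joint torques, N m; "tool_pos": TCP position; "orientation": TCP orientation; "force": force on the tool from outside, world axes, zero at the start; "moment": the same for the moment, N m; "opening": finger opening in m; "gripper_force": force on a finger pad.
Only numpy, scipy, OpenCV 4.12 (cv2) and the standard library are available. Lean on these libraries where they do the work, as an engineer would, in place of code of your own. Each camera call takes 0.05 s, during which the arm holds its last target. There are 200 camera calls.

## Working session

There is one attempt and no reset: what is moved stays moved. The work goes in short steps, Python scripts to look and compute and a tool call to move; the robot and the scene stay as the last step left them, time stands still between calls to the robot, and variables do not carry over. Pictures are saved under pics/ and viewed, at most 10 in all, crops included, and the job is handed in when it is done.

Besides the shell and the picture viewer there is one more tool, called as name([rows], argument=value, ...), one row to a line, values as JSON. play_rows: Moves the arm, as the interface text tells. Its arguments: {"type":"object","properties":{"plan":{"type":"array","items":{"type":"array","items":{"type":"number"}}},"grip":{"type":"number"}},"required":["plan"]}

```bash
mkdir -p pics; ls; python3 - <<'E'
from plant import *
import cv2
for c in ("scene","top"):
    s=snapshot(c); cv2.imwrite(f"pics/{c}0.png",s["frame"][:,:,::-1])
    print(c,s["fx"],s["cx"],s["cy"],s["position"],s["attitude"])
    for t in ("toaster","toaster_lid","rusk"):
        print(t,"in",spot_in(c,t)); print(t,"pt",spot_point(c,t))
o=get_obs();print(o)
E
```

```text
pics
scene 476.5990173519811 276.34024608078596 205.80947798832517 [ 1.27702837 -0.07779874  0.75340102] [-1.33750543e+02 -2.09024910e-02  8.59306784e+01]
toaster in [{'position': [0.5818, -0.1688, 0.0663], 'score': 0.57}]
toaster pt [{'position': [0.5091, -0.1692, 0.0009], 'score': 0.82}]
toaster_lid in [{'position': [0.5794, -0.173, 0.0777], 'score': 0.93}]Traceback (most recent call last):
  File "<stdin>", line 7, in <module>
ValueError: it knows: rusk, toaster, toaster_empty
```

```bash
python3 - <<'E'
from plant import *
import cv2
s=snapshot("top"); cv2.imwrite("pics/top0.png",s["frame"][:,:,::-1])
print(s["fx"],s["cx"],s["cy"],s["position"],s["attitude"])
for t in ("toaster","toaster_lid","rusk","toaster_empty"):
    print(t,"in",spot_in("top",t)); 
    if t!="toaster_lid":print(t,"pt",spot_point("top",t))
o=get_obs();print(o["clock"],o["tool_pos"],o["orientation"],o["opening"])
E
```

```text
502.8695855522941 289.01545302693836 206.5897099712606 [ 0.45756295 -0.02210979  1.01782437] [-175.17271421   -0.51047301  -90.66667863]
toaster in [{'position': [0.5413, -0.1826, 0.0174], 'score': 0.73}]
toaster pt [{'position': [0.5135, -0.17, -0.0024], 'score': 0.8}]
toaster_lid in [{'position': [0.5759, -0.1759, 0.0859], 'score': 0.73}]
rusk in [{'position': [0.4578, -0.2975, 0.0181], 'score': 0.78}, {'position': [0.508, -0.1615, 0.0175], 'score': 0.64}]
rusk pt [{'position': [0.5084, -0.156, 0.0058], 'score': 0.87}, {'position': [0.4573, -0.2988, -0.0001], 'score': 0.73}]
toaster_empty in [{'position': [0.5704, 0.2275, 0.0151], 'score': 0.81}]
toaster_empty pt [{'position': [0.5494, 0.2261, -0.0002], 'score': 0.74}]
0.6 [0.25400225 0.62534027 0.24554544] [ 1.79996994e+02 -7.18823653e-04 -2.21061366e+01] 0.08731279284591976
```

View pics/scene0.png

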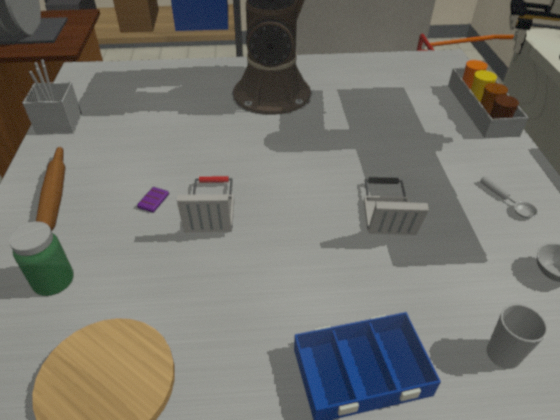

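View pics/top0.png

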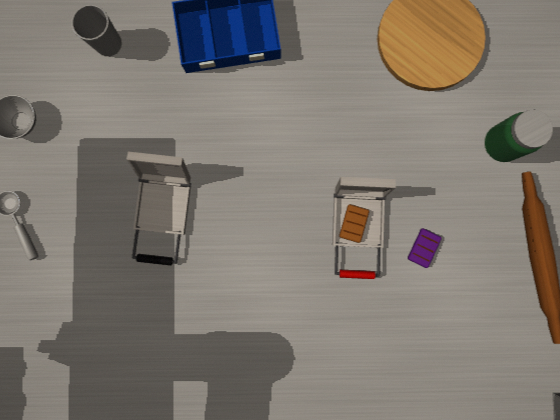

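```bash
cat > h.py <<'E'
import numpy as np, cv2
from scipy.spatial.transform import Rotation as R
def ray(s,u,v):
    d=R.from_euler("xyz",s["attitude"],degrees=True).apply([(u-s["cx"])/s["fx"],(v-s["cy"])/s["fy"],1]); return np.array(s["position"]),d
def plane(s,u,v,z):
    p,d=ray(s,u,v); return p+d*(z-p[2])/d[2]
def proj(s,P):
    c=R.from_euler("xyz",s["attitude"],degrees=True).inv().apply(np.array(P)-s["position"]); return c[...,0]/c[...,2]*s["fx"]+s["cx"],c[...,1]/c[...,2]*s["fy"]+s["cy"]
def redgrip(s,z=.016):
    f=s["frame"].astype(int); m=((f[:,:,0]>120)&(f[:,:,1]<50)&(f[:,:,2]<50)).astype(np.uint8)
    n,l,st,c=cv2.connectedComponentsWithStats(m); 
    k=1+np.argmax(st[1:,4]); v,u=np.where(l==k)
    P=np.array([plane(s,a,b,z)[:2] for a,b in zip(u,v)])
    (cx,cy),wh,a=cv2.minAreaRect(P.astype(np.float32)*1000); 
    e=np.linalg.svd(P-P.mean(0))[2][0]; e=e if e[1]>0 else -e
    return P.mean(0),np.array(wh),np.degrees(np.arctan2(-e[0],e[1])),len(u)   # centre, size mm, toaster yaw
E
python3 - <<'E'
from plant import *
from h import *
s=snapshot("top"); c,wh,yaw,n=redgrip(s); print(c,wh,yaw,n)
s2=snapshot("scene"); print(redgrip(s2))
x=np.array([np.cos(np.radians(yaw)),np.sin(np.radians(yaw))]); o=c+.105*x; print("origin",o,"hinge",c+.155*x)
f=s["frame"][130:290,300:460,::-1]
f=cv2.resize(f,None,fx=3.5,fy=3.5,interpolation=cv2.INTER_CUBIC)
y=np.array([-x[1],x[0]])
for a,b in [(-50,-50),(50,-50),(50,50),(-50,50)]:
    u,v=proj(s,[*(o+a/1e3*x+b/1e3*y),.016]); cv2.circle(f,(int((u-300)*3.5),int((v-130)*3.5)),4,(0,255,0),1)
cv2.imwrite("pics/crop.png",f)
E
```

```text
[ 0.40588561 -0.1646486 ] [68.06355286 12.55904102] -4.434470135439945 215
(array([ 0.40622138, -0.18498109]), array([24.13167763,  7.30361414]), np.float64(-7.229298831259449), 16)
origin [ 0.51057128 -0.17276708] hinge [ 0.5604216  -0.17663302]
```

View pics/crop.png

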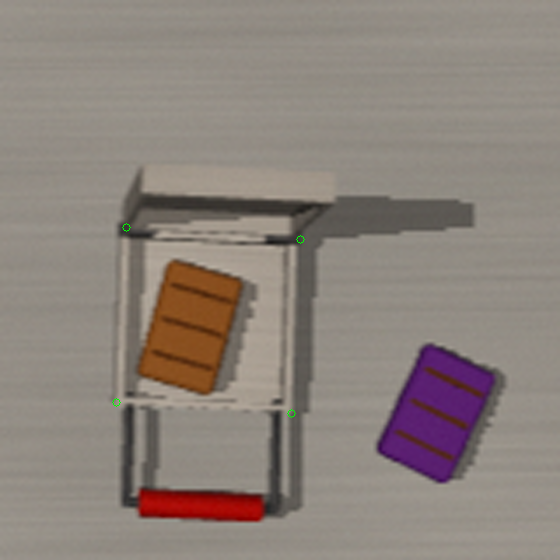

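The top crop shows two rusk-shaped slabs. The brown one, at about (354,223) px, lies in the red-grip toaster. The purple one, at about (424,248) px, lies loose on the trolley and is only a look-alike. So the red-grip toaster (grip at 357,274 px) is the target. The black-grip one, at about (160,215) px, is empty.

play_rows([
  [0, 0, 0, 0, 0, 7.1],
  [0, 0, 0, 0, 0, 7.1],
  [0, 0, 0, 0, 0, 7.1],
  [0, 0, 0, 0, 0, 7.1],
  [0, 0, 0, 0, 0, 7.1],
  [0, 0, 0, 0, 0, 7.1],
  [0, 0, 0, 0, 0, 7.1],
  [0, 0, 0, 0, 0, 7.1],
  [0, 0, 0, 0, 0, 7.1],
  [0, 0, 0, 0, 0, 7.1],
], grip=0)

```text
clock: 1.53
tool_pos: [0.254, 0.6254, 0.2456]
orientation: [180.0, 0.0, -93.5]
force: [-0.1, -0.1, -0.9]
opening: 0.0265
gripper_force: 0.0
```

play_rows([
  [3.25, -1.9, 0, 0, 0, 0],
  [3.25, -1.9, 0, 0, 0, 0],
  [3.25, -1.9, 0, 0, 0, 0],
  [3.25, -1.9, 0, 0, 0, 0],
  [3.25, -1.9, 0, 0, 0, 0],
  [3.25, -1.9, 0, 0, 0, 0],
  [3.25, -1.9, 0, 0, 0, 0],
  [3.25, -1.9, 0, 0, 0, 0],
  [3.25, -1.9, 0, 0, 0, 0],
  [3.25, -1.9, 0, 0, 0, 0],
  [3.25, -1.9, 0, 0, 0, 0],
  [3.25, -1.9, 0, 0, 0, 0],
  [3.25, -1.9, 0, 0, 0, 0],
  [3.25, -1.9, 0, 0, 0, 0],
  [3.25, -1.9, 0, 0, 0, 0],
  [3.25, -1.9, 0, 0, 0, 0],
  [3.25, -1.9, 0, 0, 0, 0],
  [3.25, -1.9, 0, 0, 0, 0],
  [3.25, -1.9, 0, 0, 0, 0],
  [3.25, -1.9, 0, 0, 0, 0],
])

```text
clock: 3.2
tool_pos: [0.5989, -0.0461, 0.2459]
orientation: [-180.0, 0.0, -93.1]
force: [-0.0, 1.9, 0.5]
opening: 0.0007
gripper_force: 0.0
```

play_rows([
  [3.25, -1.85, 0, 0, 0, 0],
  [3.25, -1.85, 0, 0, 0, 0],
  [3.25, -1.85, 0, 0, 0, 0],
  [3.25, -1.85, 0, 0, 0, 0],
  [0, 0, 2.8, 0, 0, 0],
  [0, 0, 2.8, 0, 0, 0],
  [0, 0, 2.8, 0, 0, 0],
  [0, 0, 2.8, 0, 0, 0],
  [0, 0, 2.8, 0, 0, 0],
  [0, 0, 0, 0, 0, 0],
  [0, 0, 0, 0, 0, 0],
])

```text
clock: 4.12
tool_pos: [0.6643, -0.1782, 0.1045]
orientation: [179.8, -0.0, -93.1]
force: [0.6, -0.2, 1.1]
opening: 0.0004
gripper_force: 0.0
```

```bash
python3 - <<'E'
import numpy as np
from plant import *
o=get_obs();print(o["tool_pos"],o["force"])
# tcp in toaster coords (along, z) for lid angle
for th in range(110,-6,-5):
    t=np.radians(th); r=.085
    x=-r*np.cos(t)+.016*np.sin(t)+.021; z=.016+r*np.sin(t)+.016*np.cos(t)+.019
    print(th,round(x*100,2),round(z*100,2))
E
```

```text
[ 0.66428578 -0.17819967  0.10449461] [ 0.58569807 -0.2093031   1.14874683]
110 6.51 10.94
105 5.85 11.3
100 5.15 11.59
95 4.43 11.83
90 3.7 12.0
85 2.95 12.11
80 2.2 12.15
75 1.45 12.12
70 0.7 12.03
65 -0.04 11.88
60 -0.76 11.66
55 -1.46 11.38
50 -2.14 11.04
45 -2.78 10.64
40 -3.38 10.19
35 -3.95 9.69
30 -4.46 9.14
25 -4.93 8.54
20 -5.34 7.91
15 -5.7 7.25
10 -5.99 6.55
5 -6.23 5.83
0 -6.4 5.1
-5 -6.51 4.35
```

play_rows([
  [0, 1, -0.2, 0, 0, 0],
  [0, 1, -0.2, 0, 0, 0],
  [0, 1, -0.2, 0, 0, 0],
  [0, 0.8, -0.2, 0, 0, 0],
  [0, 0.6, -0.15, 0, 0, 0],
  [0, 0.6, -0.15, 0, 0, 0],
  [0, 0.6, -0.15, 0, 0, 0],
  [0, 0.5, -0.15, 0, 0, 0],
  [0, 0.6, -0.15, 0, 0, 0],
])

```text
clock: 4.87
tool_pos: [0.5982, -0.1745, 0.1214]
orientation: [-179.9, -0.0, -93.1]
force: [1.6, -0.4, -0.5]
opening: 0.0006
gripper_force: 0.8
```

```bash
python3 - <<'E'
from plant import *
from h import *
s=snapshot("top"); print(redgrip(s)); cv2.imwrite("pics/top1.png",s["frame"][:,:,::-1])
print(spot_in("top","toaster_lid"),get_obs()["tool_pos"],get_obs()["force"])
E
```

```text
(array([ 0.40661268, -0.16451954]), array([67.72675323, 13.82972717]), np.float64(-3.700335421622498), 243)
[{'position': [0.5734, -0.1563, 0.0311], 'score': 0.7}] [ 0.59776717 -0.17441202  0.12144878] [ 0.60014064 -1.06644343  0.53691942]
```

play_rows([
  [0, 0.75, 0, 0, 0, 0],
  [0, 0.75, -0.05, 0, 0, 0],
  [0, 0.75, 0.05, 0, 0, 0],
  [0, 0.75, 0.1, 0, 0, 0],
  [0, 0.75, 0.15, 0, 0, 0],
  [0, 0.72, 0.2, 0, 0, 0],
  [0, 0.7, 0.3, 0, 0, 0],
  [0, 0.68, 0.35, 0, 0, 0],
  [0, 0.64, 0.4, 0, 0, 0],
  [0, 0.6, 0.45, 0, 0, 0],
])

```text
clock: 5.8
tool_pos: [0.5264, -0.1706, 0.1011]
orientation: [180.0, 0.0, -93.1]
force: [1.1, 1.0, 2.0]
opening: 0.0005
gripper_force: 0.9
```

```bash
python3 - <<'E'
from plant import *
from h import *
s=snapshot("top"); print(redgrip(s)); cv2.imwrite("pics/top2.png",s["frame"][:,:,::-1])
print(get_obs()["tool_pos"],get_obs()["force"])
s=snapshot("scene"); cv2.imwrite("pics/sc2.png",cv2.resize(s["frame"][120:280,120:300,::-1],None,fx=3,fy=3))
E
```

```text
(array([ 0.40674147, -0.16510668]), array([69.7071228 , 14.00864792]), np.float64(-3.6876101944722834), 253)
[ 0.52486945 -0.17046871  0.099988  ] [-0.81635591  0.8991001  -1.01461572]
```

View pics/sc2.png

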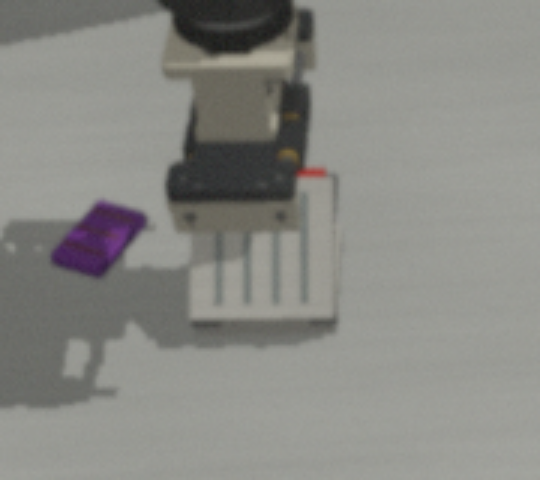

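The picture shows the lid about half shut under the fingers, at around (260,260) in the crop. The toaster has not moved.

play_rows([
  [0, 0.43, 0.43, 0, 0, 0],
  [0, 0.43, 0.43, 0, 0, 0],
  [0, 0.47, 0.6, 0, 0, 0],
  [0, 0.41, 0.63, 0, 0, 0],
  [0, 0.36, 0.66, 0, 0, 0],
  [0, 0.29, 0.7, 0, 0, 0],
  [0, 0.24, 0.72, 0, 0, 0],
  [0, 0.1, 0.4, 0, 0, 0],
  [0, 0, 0.25, 0, 0, 0],
  [0, 0, 0, 0, 0, 0],
])

```text
clock: 6.73
tool_pos: [0.4998, -0.1691, 0.0526]
orientation: [179.9, -0.0, -93.1]
force: [0.9, -0.2, 0.6]
opening: 0.0004
gripper_force: 0.0
```

play_rows([
  [0, 0, 0.1, 0, 0, 0],
  [0, 0, 0.1, 0, 0, 0],
  [0, 0, 0, 0, 0, 0],
])

```text
clock: 6.98
tool_pos: [0.5005, -0.1691, 0.0515]
orientation: [-180.0, 0.0, -93.1]
force: [-0.5, 0.2, 0.3]
opening: 0.0005
gripper_force: 0.0
```

play_rows([
  [0, 0, 0.1, 0, 0, 0],
  [0, 0, 0.1, 0, 0, 0],
  [0, 0, 0, 0, 0, 0],
])

```text
clock: 7.23
tool_pos: [0.5006, -0.1691, 0.051]
orientation: [-179.9, -0.0, -93.1]
force: [-5.6, 3.8, 17.2]
opening: 0.0005
gripper_force: 8.5
```

play_rows([
  [0, 0, 0.1, 0, 0, 0],
  [0, 0, 0, 0, 0, 0],
])

```text
clock: 7.4
tool_pos: [0.5006, -0.1692, 0.0509]
orientation: [-179.9, -0.0, -93.0]
force: [-9.1, 4.1, 27.5]
opening: 0.0004
gripper_force: 13.4
```

play_rows([
  [0, 0, -1, 0, 0, 0],
  [0, 0, -3, 0, 0, 0],
  [0, 0, -3, 0, 0, 0],
  [0.05, 2.35, 0, 0, 0, 0],
  [0, 2.35, 0, 0, 0, 0],
  [0.05, 2.35, 0, 0, 0, 0],
  [0, 2.35, 0, 0, 0, 0],
  [0, 0, 0, 0, 0, 0],
  [0, 0, 0, 0, 0, 0],
], grip=3.6)

```text
clock: 8.15
tool_pos: [0.4058, -0.165, 0.119]
orientation: [-179.9, 0.0, -93.1]
force: [-0.7, -0.4, 0.4]
opening: 0.0358
gripper_force: 0.0
```

```bash
python3 - <<'E'
from plant import *
from h import *
o=get_obs();print(o["tool_pos"],o["orientation"],o["force"],o["opening"])
s=snapshot("wrist"); cv2.imwrite("pics/w3.png",s["frame"][:,:,::-1]); print(s["position"],s["attitude"]); print(redgrip(s))
t=snapshot("top"); print(redgrip(t),spot_point("top","toaster"))
E
```

```text
[ 0.40575686 -0.16503512  0.11902722] [-1.79910390e+02  1.11149906e-02 -9.30976199e+01] [-0.71148547 -0.37127518  0.43140457] 0.035805205396906244
[ 0.40164524 -0.24528811  0.25783457] [1.62744821e+02 1.05878107e-01 1.76864544e+02]
(array([ 0.41550825, -0.17464097]), array([6.71971178e+00, 2.76565534e-05]), np.float64(-3.7779820745045978), 10)Traceback (most recent call last):
  File "<stdin>", line 5, in <module>
  File "h.py", line 12, in redgrip
    k=1+np.argmax(st[1:,4]); v,u=np.where(l==k)
        ~~~~~~~~~^^^^^^^^^^
    return _wrapfunc(a, 'argmax', axis=axis, out=out, **kwds)
    return bound(*args, **kwds)
ValueError: attempt to get argmax of an empty sequence
```

View pics/w3.png

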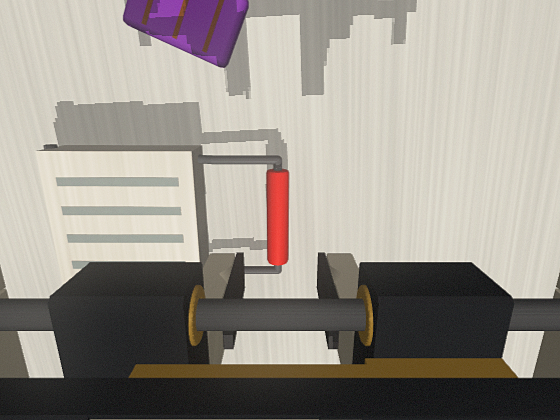

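The wrist picture shows the toaster shut, with the grip running from (278,170) to (278,264) px, between the two fingers. The purple slab is clear, at (185,25) px.

```bash
python3 - <<'E'
from plant import *
from h import *
s=snapshot("wrist"); f=s["frame"].astype(int)
m=(f[:,:,0]>130)&(f[:,:,1]<80)&(f[:,:,2]<80); v,u=np.where(m)
for a,b in [(u[v<175].mean(),v.min()),(u.mean(),v.mean()),(u[v>255].mean(),v.max())]: print(a,b,plane(s,a,b,.018))
E
```

```text
265.65384615384613 4 [ 0.40945941 -0.30125245  0.018     ]
279.15869679453493 215.66368891224383 [ 0.40877426 -0.16649878  0.018     ]
279.5 264 [ 0.4106316  -0.12843018  0.018     ]
```

play_rows([
  [0.1, -0.2, 2, 0, 0, 0],
  [0, 0, 2, 0, 0, 0],
  [0, 0, 2, 0, 0, 0],
  [0, 0, 1.5, 0, 0, 0],
  [0, 0, 1, 0, 0, 0],
  [0, 0, 0.6, 0, 0, 0],
  [0, 0, 0.5, 0, 0, 0],
  [0, 0, 0, 0, 0, 0],
  [0, 0, 0, 0, 0, 0],
])

```text
clock: 9.05
tool_pos: [0.4085, -0.1662, 0.0224]
orientation: [180.0, -0.0, -93.1]
force: [0.3, 0.1, 0.0]
opening: 0.0365
gripper_force: 0.0
```

play_rows([
  [0, 0, 0, 0, 0, 0],
  [0, 0, 0, 0, 0, 0],
  [0, 0, 0, 0, 0, 0],
  [0, 0, 0, 0, 0, 0],
  [0, 0, 0, 0, 0, 0],
  [0, 0, 0, 0, 0, 0],
], grip=0)

```text
clock: 9.55
tool_pos: [0.4083, -0.1662, 0.0227]
orientation: [-180.0, 0.0, -93.1]
force: [-2.3, 0.9, 2.3]
opening: 0.015
gripper_force: 30.0
```

play_rows([
  [0, -0.05, -0.5, 0, 0, 0],
  [0, -0.15, -1.1, 0, 0, 0],
  [0, -0.42, -1.57, 0, 0, 0],
  [0, -0.59, -1.53, 0, 0, 0],
  [0, -0.74, -1.45, 0, 0, 0],
  [0, -0.89, -1.37, 0, 0, 0],
  [0, -1.02, -1.27, 0, 0, 0],
  [0, -1.15, -1.15, 0, 0, 0],
  [0, -1.27, -1.02, 0, 0, 0],
  [0, -1.37, -0.89, 0, 0, 0],
  [0, -1.45, -0.74, 0, 0, 0],
  [0, -1.4, -0.59, 0, 0, 0],
  [0, -1.2, -0.5, 0, 0, 0],
  [0, -1, -0.5, 0, 0, 0],
  [0, -0.7, -0.5, 0, 0, 0],
  [0, -0.5, -0.6, 0, 0, 0],
  [0, -0.3, -0.8, 0, 0, 0],
  [0, 0, -0.8, 0, 0, 0],
  [0, 0, -0.8, 0, 0, 0],
])

```text
clock: 11.13
tool_pos: [0.5497, -0.1738, 0.1999]
orientation: [180.0, 0.0, -93.1]
force: [0.4, 0.1, -5.0]
opening: 0.0148
gripper_force: 30.0
```

play_rows([
  [0, 0, -0.8, 0, 0, 0],
  [0, 0, -0.8, 0, 0, 0],
  [0, 0, -0.5, 0, 0, 0],
  [0, 0, 0, 0, 0, 0],
  [0, 0, 0, 0, 0, 0],
  [0, 0, 0, 0, 0, 0],
  [0, 0, 0, 0, 0, 0],
  [0, 0, 0, 0, 0, 0],
  [0, 0, 0, 0, 0, 0],
  [0, 0, 0, 0, 0, 0],
])

```text
clock: 11.97
tool_pos: [0.5502, -0.1738, 0.22]
orientation: [-180.0, -0.0, -93.1]
force: [0.2, 0.3, -4.8]
opening: 0.0147
gripper_force: 30.0
```

```bash
python3 - <<'E'
from plant import *
from h import *
o=get_obs();print(o["tool_pos"],o["orientation"],o["force"],o["opening"],o["gripper_force"])
s=snapshot("scene"); cv2.imwrite("pics/sc4.png",cv2.resize(s["frame"][60:300,100:320,::-1],None,fx=2.5,fy=2.5))
s=snapshot("wrist");cv2.imwrite("pics/w4.png",s["frame"][:,:,::-1])
E
```

```text
[ 0.55024969 -0.17383546  0.22004192] [-1.79985760e+02 -3.50496246e-03 -9.30996920e+01] [ 0.1581466   0.32154557 -4.81529528] 0.014706359071928502 29.999146163463593
```

View pics/sc4.png

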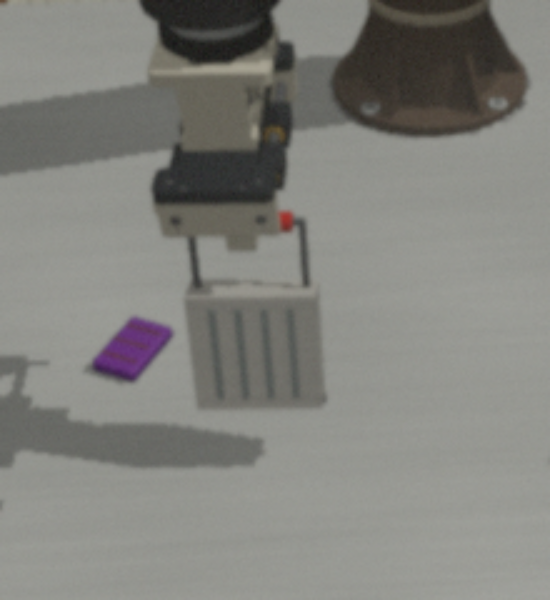

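View pics/w4.png

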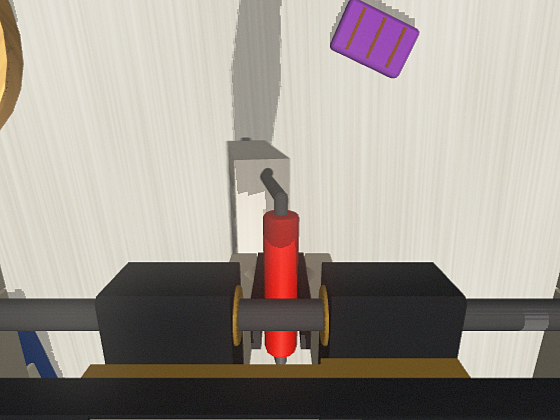

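It hangs straight with the lid shut and facing away from the robot, at about (260,345) in the crop. It weighs about 4.8 N, which fits the rusk still being inside.

play_rows([
  [0, 0.2, 0.2, 0, 0, 0],
  [0, 0.4, 0.3, 0, 0, 0],
  [0, 0.6, 0.4, 0, 0, 0],
  [0, 0.7, 0.5, 0, 0, 0],
  [0, 0.7, 0.5, 0, 0, 0],
  [0, 0.7, 0.5, 0, 0, 0],
  [0, 0.6, 0.5, 0, 0, 0],
  [0, 0.5, 0.5, 0, 0, 0],
  [0, 0.3, 0.4, 0, 0, 0],
  [0, 0.2, 0.4, 0, 0, 0],
  [0, 0.1, 0.4, 0, 0, 0],
  [0, 0, 0.3, 0, 0, 0],
  [0, 0, 0.2, 0, 0, 0],
  [0, 0, 0, 0, 0, 0],
  [0, 0, 0, 0, 0, 0],
  [0, 0, 0, 0, 0, 0],
  [0, 0, 0, 0, 0, 0],
  [0, 0, 0, 0, 0, 0],
  [0, 0, 0, 0, 0, 0],
  [0, 0, 0, 0, 0, 0],
])

```text
clock: 13.73
tool_pos: [0.4999, -0.1711, 0.1692]
orientation: [180.0, 0.0, -93.1]
force: [-1.3, -0.0, -4.8]
opening: 0.015
gripper_force: 30.0
```

play_rows([
  [0, 0, 0.1, 0, 0, 0],
  [0, 0, 0.1, 0, 0, 0],
  [0, 0, 0.1, 0, 0, 0],
  [0, 0, 0.1, 0, 0, 0],
  [0, 0, 0, 0, 0, 0],
  [0, 0, 0, 0, 0, 0],
])

```text
clock: 14.23
tool_pos: [0.4998, -0.1711, 0.165]
orientation: [180.0, -0.0, -93.1]
force: [-1.8, -0.3, -4.7]
opening: 0.0153
gripper_force: 30.0
```

play_rows([
  [0, 0, 0.1, 0, 0, 0],
  [0, 0, 0.1, 0, 0, 0],
  [0, 0, 0, 0, 0, 0],
])

```text
clock: 14.48
tool_pos: [0.4999, -0.1711, 0.1629]
orientation: [180.0, 0.0, -93.1]
force: [-1.4, -0.1, -5.7]
opening: 0.0151
gripper_force: 30.0
```

```bash
python3 - <<'E'
from plant import *
from h import *
o=get_obs();print(o["tool_pos"],o["force"])
s=snapshot("wrist");cv2.imwrite("pics/w5.png",s["frame"][:,:,::-1])
E
```

```text
[ 0.49989882 -0.17108934  0.16290603] [-1.40918253 -0.08246764 -5.70503348]
```

View pics/w5.png

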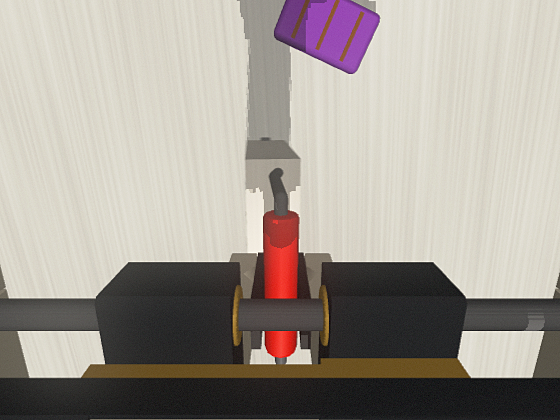

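Now it hangs almost vertical, with the pan edge at about (272,155) px.

play_rows([
  [0, 0, 0.1, 0, 0, 0],
  [0, 0, 0, 0, 0, 0],
])

```text
clock: 14.7
tool_pos: [0.5003, -0.1711, 0.1621]
orientation: [-180.0, 0.0, -93.1]
force: [0.2, -1.0, -4.6]
opening: 0.015
gripper_force: 30.0
```

play_rows([
  [0, 0, 0.05, 0, 0, 0],
  [0, 0, 0, 0, 0, 0],
])

```text
clock: 14.87
tool_pos: [0.5005, -0.1712, 0.1622]
orientation: [-179.9, -0.0, -93.1]
force: [0.3, 0.5, -0.9]
opening: 0.015
gripper_force: 30.0
```

play_rows([
  [0, 0, 0.05, 0, 0, 0],
  [0, 0, 0, 0, 0, 0],
])

```text
clock: 15.03
tool_pos: [0.5009, -0.1713, 0.1621]
orientation: [-179.9, -0.0, -93.1]
force: [-0.4, -0.6, 2.6]
opening: 0.0153
gripper_force: 30.0
```

play_rows([
  [0, -0.4, -0.03, 0, 0, 0],
  [0, -0.4, -0.03, 0, 0, 0],
  [0, -0.4, -0.01, 0, 0, 0],
  [0, -0.4, 0, 0, 0, 0],
  [0, -0.4, 0.01, 0, 0, 0],
  [0, -0.4, 0.02, 0, 0, 0],
  [0, -0.4, 0.03, 0, 0, 0],
  [0, -0.4, 0.04, 0, 0, 0],
  [0, 0, 0, 0, 0, 0],
])

```text
clock: 15.78
tool_pos: [0.5339, -0.1731, 0.162]
orientation: [-179.9, -0.0, -93.1]
force: [-1.4, 1.6, 11.6]
opening: 0.0145
gripper_force: 30.0
```

```bash
python3 - <<'E'
from plant import *
from h import *
o=get_obs();print(o["tool_pos"],o["force"])
s=snapshot("wrist");cv2.imwrite("pics/w6.png",s["frame"][:,:,::-1])
E
```

```text
[ 0.53391294 -0.17314542  0.1620353 ] [-1.35653557  1.56155945 11.63556068]
```

View pics/w6.png

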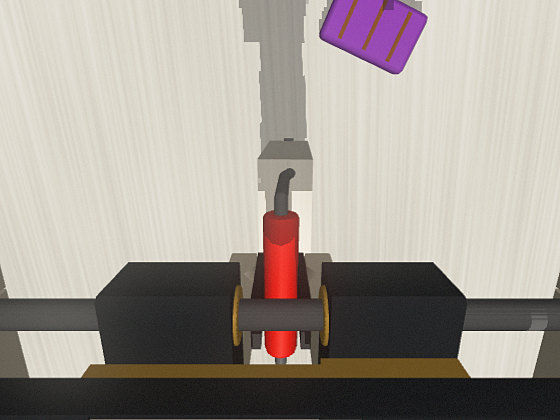

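play_rows([
  [0, -0.4, -0.03, 0, 0, 0],
  [0, -0.4, 0, 0, 0, 0],
  [0, -0.4, 0.02, 0, 0, 0],
  [0, -0.4, 0.03, 0, 0, 0],
  [0, -0.4, 0.04, 0, 0, 0],
  [0, 0, 0, 0, 0, 0],
])

```text
clock: 16.33
tool_pos: [0.5546, -0.1743, 0.1618]
orientation: [-179.8, -0.0, -93.1]
force: [0.7, 1.4, 12.8]
opening: 0.015
gripper_force: 30.0
```

```bash
python3 - <<'E'
from plant import *
from h import *
o=get_obs();print(o["tool_pos"],o["force"])
s=snapshot("scene"); cv2.imwrite("pics/sc7.png",cv2.resize(s["frame"][80:280,120:300,::-1],None,fx=3,fy=3))
E
```

```text
[ 0.55460659 -0.17427279  0.16183999] [ 0.66619593  1.43711715 12.80233532]
```

View pics/sc7.png

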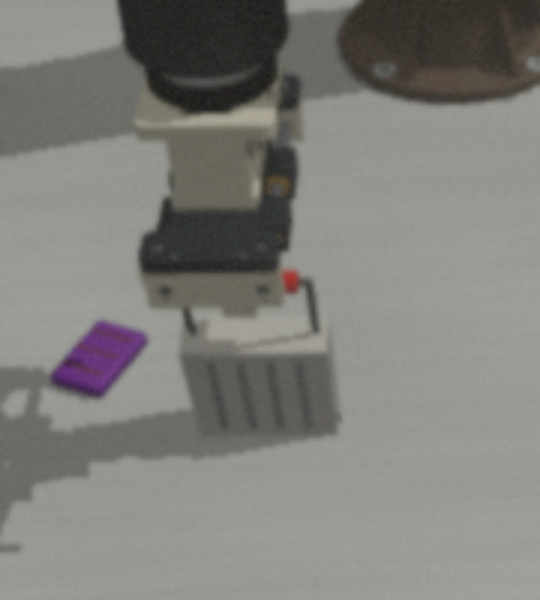

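It is standing flat on its hinge edge, with the lid face at about (265,390) in the crop. I'm pressing too hard for it to tip over its corner, so I'll ease up while dragging.

play_rows([
  [0, 0, -0.1, 0, 0, 0],
  [0, -0.2, -0.07, 0, 0, 0],
  [0, -0.5, 0, 0, 0, 0],
  [0, -0.5, 0, 0, 0, 0],
])

```text
clock: 16.72
tool_pos: [0.5639, -0.1746, 0.1613]
orientation: [179.9, 0.0, -93.1]
force: [0.3, -0.2, -1.3]
opening: 0.015
gripper_force: 30.0
```

play_rows([
  [0, -0.4, 0, 0, 0, 0],
  [0, -0.4, 0, 0, 0, 0],
  [0, -0.4, 0, 0, 0, 0],
])

```text
clock: 16.97
tool_pos: [0.5756, -0.1751, 0.1608]
orientation: [179.9, 0.0, -93.1]
force: [-0.8, 0.1, -2.6]
opening: 0.0152
gripper_force: 30.0
```

```bash
python3 - <<'E'
from plant import *
from h import *
o=get_obs();print(o["tool_pos"],o["force"])
s=snapshot("wrist");cv2.imwrite("pics/w8.png",s["frame"][:,:,::-1])
g=s["frame"].astype(int)
E
```

```text
[ 0.5756086  -0.17511799  0.16075743] [-0.81224324  0.06685567 -2.62301565]
```

View pics/w8.png

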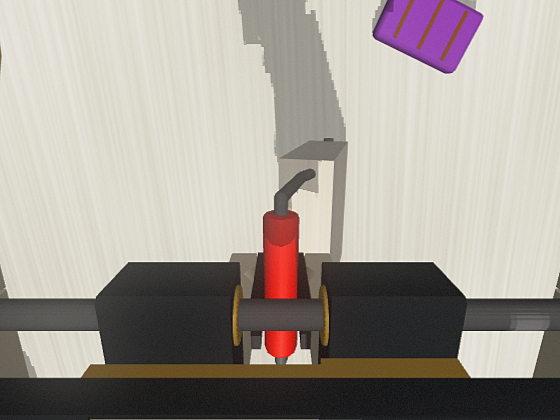

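That's view 11, one over the limit, so from here I'll use numbers only. The toaster has tipped past its corner the right way (pan at about (320,155) px, behind the grip), so I'll follow the arc down.

play_rows([
  [0, -0.74, 0.13, 0, 0, 0],
  [0, -0.74, 0.16, 0, 0, 0],
  [0, -0.78, 0.22, 0, 0, 0],
  [0, -0.78, 0.26, 0, 0, 0],
  [0, -0.75, 0.3, 0, 0, 0],
  [0, -0.75, 0.34, 0, 0, 0],
  [0, -0.72, 0.38, 0, 0, 0],
  [0, -0.71, 0.41, 0, 0, 0],
  [0, -0.67, 0.45, 0, 0, 0],
  [0, -0.66, 0.48, 0, 0, 0],
  [0, -0.62, 0.52, 0, 0, 0],
  [0, -0.61, 0.55, 0, 0, 0],
])

```text
clock: 18.02
tool_pos: [0.6631, -0.18, 0.1204]
orientation: [-179.8, -0.0, -93.1]
force: [4.5, -0.4, 4.5]
opening: 0.015
gripper_force: 30.0
```

```bash
python3 - <<'E'
from plant import *
from h import *
o=get_obs();print(o["tool_pos"],o["force"])
s=snapshot("scene");print(spot_in("scene","toaster"),spot_point("scene","toaster"),spot_in("scene","rusk"))
s=snapshot("top");print(spot_in("top","toaster"),spot_point("top","toaster"),spot_in("top","rusk"))
E
```

```text
[ 0.66312218 -0.18001615  0.1203833 ] [ 4.54361839 -0.42249967  4.50622197]
[{'position': [0.6198, -0.1359, 0.0837], 'score': 0.6}] [{'position': [0.5753, -0.1736, 0.0604], 'score': 0.7}] [{'position': [0.4613, -0.2978, 0.0148], 'score': 0.86}]
[{'position': [0.5718, -0.1608, 0.0558], 'score': 0.78}, {'position': [0.5733, 0.2344, 0.0195], 'score': 0.4}] [{'position': [0.5756, -0.1736, 0.0578], 'score': 0.79}] [{'position': [0.4575, -0.3041, 0.012], 'score': 0.83}]
```

play_rows([
  [0, -0.65, 0.55, 0, 0, 0],
  [0, -0.6, 0.58, 0, 0, 0],
  [0, -0.52, 0.64, 0, 0, 0],
  [0, -0.5, 0.65, 0, 0, 0],
  [0, -0.45, 0.68, 0, 0, 0],
  [0, -0.42, 0.7, 0, 0, 0],
  [0, -0.38, 0.72, 0, 0, 0],
])

```text
clock: 19.0
tool_pos: [0.6961, -0.1817, 0.0732]
orientation: [179.9, 0.0, -93.1]
force: [1.1, -0.4, -1.0]
opening: 0.0149
gripper_force: 30.0
```

play_rows([
  [0, -0.22, 0.47, 0, 0, 0],
  [0, -0.2, 0.47, 0, 0, 0],
  [0, -0.19, 0.47, 0, 0, 0],
  [0, -0.17, 0.47, 0, 0, 0],
  [0, -0.15, 0.47, 0, 0, 0],
  [0, -0.13, 0.47, 0, 0, 0],
  [0, -0.12, 0.47, 0, 0, 0],
  [0, -0.1, 0.45, 0, 0, 0],
  [0, -0.08, 0.4, 0, 0, 0],
  [0, -0.06, 0.35, 0, 0, 0],
  [0, 0, 0, 0, 0, 0],
])

```text
clock: 19.92
tool_pos: [0.7103, -0.1825, 0.029]
orientation: [180.0, 0.0, -93.1]
force: [-1.2, 0.6, -2.4]
opening: 0.0148
gripper_force: 30.0
```

play_rows([
  [0, 0, 0.15, 0, 0, 0],
  [0, 0, 0.15, 0, 0, 0],
  [0, 0, 0.1, 0, 0, 0],
  [0, 0, 0.1, 0, 0, 0],
  [0, 0, 0, 0, 0, 0],
])

```text
clock: 20.33
tool_pos: [0.7109, -0.1825, 0.025]
orientation: [-179.9, -0.0, -93.1]
force: [0.5, -0.3, -1.7]
opening: 0.0149
gripper_force: 30.0
```

play_rows([
  [0, 0, 0.05, 0, 0, 0],
  [0, 0, 0.05, 0, 0, 0],
  [0, 0, 0, 0, 0, 0],
])

```text
clock: 20.58
tool_pos: [0.711, -0.1825, 0.0241]
orientation: [-179.9, -0.0, -93.1]
force: [2.4, -0.5, -1.6]
opening: 0.0151
gripper_force: 30.0
```

play_rows([
  [0, 0, 0.05, 0, 0, 0],
  [0, 0, 0.05, 0, 0, 0],
  [0, 0, 0, 0, 0, 0],
])

```text
clock: 20.83
tool_pos: [0.7107, -0.1825, 0.023]
orientation: [-180.0, -0.0, -93.1]
force: [2.2, -0.5, -1.7]
opening: 0.0151
gripper_force: 30.0
```

play_rows([
  [0, 0, 0.05, 0, 0, 0],
  [0, 0, 0, 0, 0, 0],
])

```text
clock: 21.0
tool_pos: [0.7107, -0.1825, 0.0228]
orientation: [-180.0, -0.0, -93.1]
force: [0.9, 0.5, 1.1]
opening: 0.0145
gripper_force: 30.0
```

It has touched down flat: z 0.0228 m against the expected 0.0227 m, with almost no force. I'll let go and lift.

play_rows([
  [0, 0, 0, 0, 0, 0],
  [0, 0, 0, 0, 0, 0],
  [0, 0, 0, 0, 0, 0],
  [0, 0, 0, 0, 0, 0],
], grip=3.6)

```text
clock: 21.33
tool_pos: [0.71, -0.1826, 0.0221]
orientation: [180.0, 0.0, -93.1]
force: [-0.7, -0.5, -0.6]
opening: 0.0338
gripper_force: 0.0
```

play_rows([
  [0, 0, -0.4, 0, 0, 0],
  [0, 0, -1, 0, 0, 0],
  [0, 0, -2, 0, 0, 0],
  [0, 0, -3, 0, 0, 0],
  [0, 0, -3, 0, 0, 0],
  [0, 0, -3, 0, 0, 0],
  [0, 0, -3, 0, 0, 0],
  [0, 0, -3, 0, 0, 0],
  [-3, 0, 0, 0, 0, 0],
  [-4, 0, 0, 0, 0, 0],
  [-4, 0, 0, 0, 0, 0],
  [-4, 0, 0, 0, 0, 0],
  [-3, 0, 0, 0, 0, 0],
  [0, 0, 0, 0, 0, 0],
])

```text
clock: 22.5
tool_pos: [0.7205, 0.0028, 0.2076]
orientation: [-179.9, 0.1, -92.8]
force: [-0.2, -0.0, -0.2]
opening: 0.0363
gripper_force: 0.0
```

```bash
python3 - <<'E'
from plant import *
from h import *
o=get_obs();print(o["tool_pos"],o["force"])
for c in("top","scene"):
    s=snapshot(c); cv2.imwrite(f"pics/{c}9.png",s["frame"][:,:,::-1])
    try: print(redgrip(s))
    except Exception as e: print(e)
    for t in ("toaster","rusk"): print(c,t,spot_point(c,t))
    print("lid",spot_in(c,"toaster_lid"))
s=snapshot("top"); f=s["frame"]
# outline check: brightness of pan region, brown pixels left?
hsv=cv2.cvtColor(f,cv2.COLOR_RGB2HSV); m=(hsv[:,:,0]>5)&(hsv[:,:,0]<20)&(hsv[:,:,1]>150)
u,v=proj(s,[.6,-.175,.03]); u,v=int(u),int(v); print(u,v,m[v-45:v+45,u-40:u+40].sum())
E
```

```text
[0.72049697 0.00276247 0.20757822] [-0.23973209 -0.02243534 -0.20530935]
(array([ 0.70950111, -0.18089325]), array([67.40808105, 13.98875904]), np.float64(-2.9244466712680137), 225)
top toaster [{'position': [0.61, -0.1827, 0.0328], 'score': 0.58}]
top rusk [{'position': [0.4622, -0.298, 0.0], 'score': 0.97}]
lid [{'position': [0.5866, -0.1245, 0.0073], 'score': 0.59}]
(array([ 0.70892892, -0.18783215]), array([59.20169067, 11.85596657]), np.float64(-5.609944337987287), 139)
scene toaster [{'position': [0.6081, -0.1785, 0.0364], 'score': 0.6}]
scene rusk [{'position': [0.4552, -0.3024, 0.0025], 'score': 0.72}]
lid [{'position': [0.6544, -0.171, 0.0067], 'score': 0.69}]
360 176 0
```

The toaster's origin is at about 33–36 mm, where 32 mm is expected. The grip is at 16 mm, no brown rusk shows outside, and the arm is clear. I'm handing it in.

```bash
python3 -c "
from plant import *
print(close_job())"
```

```text
the job is handed in; nothing more can be done
None
```

I shut the red-grip toaster over the rusk, turned it over by its handle, laid it lid side down on the trolley and let go, without touching the empty toaster; the final position was checked by camera measurements only, because I had already viewed 11 pictures, one over the limit of 10.

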